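# Draw the sagging bolt and hold the stock-cage gate ajar

### The job

Open the wire stock cage on the candle workshop table: its barrel bolt sags behind the bent-up lip of the keeper, so lift the bolt by its T-handle while pulling it, clear of the lip, out of the keeper. Then swing the gate about 30 degrees ajar towards the robot and hold it still there against its closing spring, with the bolt still drawn: the program finishes while the gripper is holding the gate (or its bolt). Leave the jars, the tumbler and the water bottle where they stand.

Things in the scene. Friction and masses are not known exactly. Their poses are not given: they have to be found in the camera images.
- cage: fixed open-topped cage of dark steel bars and wire, 400 mm wide, 220 deep, 150 high; place and yaw differ each time. Origin on the table under the middle of the closed gate's plane; x points from the gate into the cage (away from the robot), y along the closed gate to its hinge (left as the robot sees it), z up. Only the bolt's T-handle stands higher than 150 mm
- gate: upright wire gate, 303 x 138 mm, 14 thick, top edge 150 mm above the table. Origin on the hinge axis at its lower left corner; -y points to its free end; shut, its axes are the cage's. It opens towards the robot (clockwise from above): opening angle = cage yaw - gate yaw. The bolt is on its front, 28 mm before its mid-plane. With the nose in the keeper it moves only about 1 degree
- gate_hinge (a point): point on the gate's upright hinge axis, 140 mm above the table; fixed. A spring shuts the gate: about 2 to 3 N at the T-handle when 30 degrees open; it closes if let go
- bolt (a joint): how far the bolt is drawn along the gate towards the hinge (+y of the gate), m; travel -0.012 to 0.075, starts between -0.004 and 0.007. Unlifted, the nose meets the lip at about 0.012; it is clear of the keeper from 0.035. Drawn means more than 0.04 (0.055 is comfortable). About 1 N of friction, no spring
- bolt_sag (a joint): how far bolt and barrel are lifted from their sag, rad: 0 is the sagging rest (3.4 degrees nose-down), limit 0.13; 0.04 just clears the lip, 0.06 is ample. They turn about one screw, see barrel_screw, and fall back by weight (about 3 N at the handle)
- barrel_screw (a point): the screw in the gate's front about which bolt and barrel sag, 140 mm above the table. The T-handle's stem is 185 mm from it with the bolt joint at 0, less by what the bolt is drawn; so 7 mm lift at the handle just clears the lip (11 mm at the nose), 11 mm is right, and drawn by 60 mm the handle can be at most 19 mm above its starting height
- handle (a point): middle of the cross-bar of the bolt's steel T-handle, about 190 mm above the table: a round bar 13 mm in diameter, 56 mm long, level, square to the gate (along the gate's x), on a 10 mm stem 56 mm high. It is about 40 mm above the gate's top edge, clear all round, to be pinched from above across the bar
- nose_foot (a point): middle of the underside of the bolt's nose, a steel block 12 mm wide and 14 mm long that hangs 12 mm below the 10 mm rod at its far (-y) end, 88 mm beyond the T-handle's stem
- keeper_lip (a point): middle of the top edge of the keeper's bent-up lip, 28 mm wide, 8 mm thick along y, 117 mm above the table; fixed to the right-hand post. Resting, the nose's foot is about 11 mm lower, on its -y side. The keeper's cheek, up to 150 mm high in front of the nose, stops the gate until the nose is out on the +y side of the lip
- jar_a_mid (a point): bystander: amber jar with black lid, 72 mm across, 85 mm high, standing in the cage; point at half height
- jar_b_mid (a point): bystander: the same kind of jar, standing in the cage; point at half height
- tumbler_mid (a point): bystander: clear glass tumbler, 76 mm across, 95 mm high, on the table to the right; point at half height
- water_mid (a point): bystander: clear water bottle, 62 mm across, 150 mm high, on the table to the left; point at half height

How it is judged:
By the outcome, as a careful person would: the job done as asked, in the order asked, and still so for the second after the job is handed in, while the arm keeps its last pose, push and grip.
It also fails if it takes over 35 s, if anything falls off the work surface, if the arm or the gripper's body presses on something with over 40 N, if the wrist force passes 120 N, or if a joint passes its speed limit or range.

### The arm

A 6-joint arm with a two-finger parallel gripper is mounted at the origin on the work surface. World frame = base frame: x ahead of the robot, y to its left, z up, the work surface at z = 0. Lengths are in m, angles in degrees, forces in N, time in s.
With the tool pointing down it reaches from about 0.25 to 0.725 m from the base axis. Payload 9.7 kg.
Tool frame: the origin (TCP) lies at the very end of the fingers, on their centre line; the grasp point (between the pads) lies 19 mm behind it; z points along the fingers, y is the line along which they close (so a half turn about z gives the same grasp; the last joint's range is limited). The gripper opens to 85 mm and grips with 20 to 120 N. Pads are 22 mm wide; open, the fingers measure 114 mm over their backs; the gripper's body (76 mm by 85 mm) begins 54 mm behind the grasp point. The pads swing forward as they close: fully open they stand 13 mm farther back than shut.
Start: joints at [-76.146, 4.979, 10.078, 95.1, 0, 90], TCP at [0.132, -0.534, 0.231] pointing down, gripper open.
Joint ranges: [-179.16, 179.16], [-48.56, 103.87], [-65.8, 70.77], [-126.05, 130.52], [-82.76, 87.17], [-180, 180]. Speed limits (degrees/s): [127.2, 127.2, 147.25, 180, 180, 180].

### API

Orientations are given as [roll, pitch, yaw] about the fixed x, y, z axes, in that order (R = Rz(yaw) Ry(pitch) Rx(roll)).
In Python, from workcell import bot, viewer, finder gives the robot as it stands. The module is installed in compiled form; this text tells all that it offers.
- The arm moves only by the shell command python3 -m inch 'ROWS' [FORCE]. ROWS is JSON, a list that holds one entry, the list of rows, each a list of 7 numbers: the opening in per cent of the stroke, from 0 (shut) to 100 (fully open), then the shift along the tool's x, y, z in mm, then the turn, a rotation vector about the tool's x, y, z in degrees. In form: [[[grip, tx, ty, tz, ax, ay, az], ...]]. A call has 1 to 8 rows; each row shifts and turns the commanded pose from where the row before left it, along the tool's axes as they then stand; what a row does not reach is not made up. A row lasts 1/8 s, in which the tool goes at most 62.5 mm and 10.7 degrees, less where a joint would pass 70% of its speed; a pose out of reach is approached as far as the arm can. A call with a gripper value outside its range is refused whole. The fingers move at their own pace and stop on an object; FORCE is the grip in N (left out, the last holds). Time passes only in rows, so rows that do not move let the fingers close. It gives the time, the measured TCP pose, the force, the opening and the grip force at its end, in the units of the state.
- bot.get_obs(): the state, without advancing time (a new reading comes with each control period).
- viewer.camera(name): name is "side" or "top" or "wrist"; returns a dict with "pixels" (400x640x3 uint8, red, green, blue), "vfov" (degrees; the focal length in pixels is half the picture's height over the tangent of half this angle, whatever the lens; pixels are square), "cx", "cy" (the principal point, pixels), "k1" (the pictures are not rectified: a ray, as slopes to the right and down, at radius r is drawn at 1 + k1 r^2 times it, then the intrinsics apply), "R" (3x3) and "t" (3): a world point X has camera coordinates R X + t. Camera axes: x right, y down, z forward; pixel columns grow to the right and rows downward; lengths in m; the calibration is good to about 2 mm. A picture is of the moment at which its call begins. There is no depth.
- bot.job_done(): hands the job in; it is judged then, once.
Trained networks look in the newest picture that a camera, given by its name, has taken for a name from the list of things; names that differ only in an ending like _2 or _b are one class to them, and where a whole thing is asked for, a point or a joint stands for the part that bears it (a point fixed in the world has none). Each returns a list of dicts, best first, with "conf" (0 to 1); they miss things now and then, are a little off and sometimes report something else, mostly with a low value. They report only what shows in the picture. A call takes as long as a camera call.
- finder.outline_of(camera, thing): "pixels" (400x640 bool, what is visible of it) and "extent" ([centre column, centre row, width, height] in pixels, round what is visible of it).
- finder.mark_of(camera, thing): "position" ([column, row] in pixels: a listed point, or the origin of a listed thing).
The state is a dict: "time": time; "q": joint angles; "qd": joint speeds; "joint_efforts": joint torques, N m; "ee_pos": TCP position; "tcp_rot": TCP orientation; "wrist_force": force on the tool from outside, world axes, zero at the start; "torque": the same for the moment, N m; "opening": finger opening in m; "grasp_force": force on a finger pad.
Only numpy, scipy, OpenCV 4.12 (cv2) and the standard library are available. Lean on these libraries where they do the work, as an engineer would, in place of code of your own. Each camera call takes 0.05 s, during which the arm holds its last target. There are 200 camera calls.

## Working session

There is one attempt and no reset: what is moved stays moved. The work goes in short steps, Python scripts to look and compute and a shell command to move; the robot and the scene stay as the last step left them, time stands still between calls to the robot, and variables do not carry over. Pictures are saved under pics/ and viewed, at most 10 in all, crops included, and the job is handed in when it is done.

```bash
mkdir -p pics
cat > h.py <<'E'
import numpy as np, cv2
from workcell import bot, viewer, finder
from scipy.optimize import least_squares
from scipy.spatial.transform import Rotation as Ro
def K(c):
    f=200/np.tan(np.radians(c["vfov"])/2); return f
def proj(c,X):
    p=np.array(c["R"])@np.asarray(X)+np.array(c["t"]); s=p[:2]/p[2]; s=s*(1+c["k1"]*(s@s)); return K(c)*s+[c["cx"],c["cy"]]
def tri(obs):
    return least_squares(lambda X: np.concatenate([proj(c,X)-p for c,p in obs]),[0.45,0,0.15])
def onplane(c,p,z):
    return least_squares(lambda a: proj(c,[a[0],a[1],z])-p,[0.45,0]).x
def snap(n):
    return viewer.camera(n)
def save(c,f): cv2.imwrite("pics/"+f,cv2.cvtColor(c["pixels"],cv2.COLOR_RGB2BGR))
E
python3 - <<'E'
from h import *
C={n:snap(n) for n in("side","top","wrist")}
for n in C: save(C[n],n+"0.png")
P={}
for th in ["cage","gate","gate_hinge","barrel_screw","handle","nose_foot","keeper_lip","jar_a_mid","tumbler_mid","water_mid"]:
    o=[]
    for n in C:
        m=finder.mark_of(n,th)
        print(th,n,[(np.round(d["position"]).tolist(),round(d["conf"],2)) for d in m[:3]])
        if m and m[0]["conf"]>.4:o.append((C[n],np.array(m[0]["position"])))
    if len(o)>1:
        r=tri(o); print("   ",np.round(r.x,4),"rms px",round(np.sqrt(np.mean(r.fun**2)),2))
o=bot.get_obs(); print(o["ee_pos"],o["tcp_rot"],o["opening"])
E
```

```text
cage side [([302.0, 241.0], 0.75)]
cage top [([297.0, 204.0], 0.91)]
cage wrist []
    [ 0.6393  0.033  -0.0043] rms px 0.69
gate side [([262.0, 271.0], 0.91)]
gate top [([245.0, 199.0], 0.8)]
gate wrist []
    [0.6525 0.1862 0.0263] rms px 1.01
gate_hinge side [([258.0, 241.0], 0.97), ([290.0, 190.0], 0.65)]
gate_hinge top [([245.0, 190.0], 0.71), ([271.0, 158.0], 0.31)]
gate_hinge wrist []
    [0.6544 0.1727 0.1454] rms px 0.46
barrel_screw side [([280.0, 236.0], 0.77)]
barrel_screw top [([269.0, 200.0], 0.76)]
barrel_screw wrist []
    [0.6353 0.1117 0.1132] rms px 1.35
handle side [([335.0, 184.0], 0.89)]
handle top [([330.0, 203.0], 0.84)]
handle wrist []
    [ 0.5983 -0.0587  0.1891] rms px 1.11
nose_foot side [([254.0, 225.0], 0.72), ([350.0, 190.0], 0.58)]
nose_foot top [([360.0, 214.0], 0.93)]
nose_foot wrist []
    [ 0.8087 -0.1244 -0.3155] rms px 29.27
keeper_lip side [([352.0, 188.0], 0.93)]
keeper_lip top [([353.0, 210.0], 0.79), ([297.0, 202.0], 0.67)]
keeper_lip wrist []
    [ 0.5896 -0.1256  0.1199] rms px 1.99
jar_a_mid side [([253.0, 224.0], 0.86), ([352.0, 187.0], 0.66)]
jar_a_mid top [([273.0, 160.0], 0.64)]
jar_a_mid wrist []
    [0.7607 0.1003 0.0524] rms px 0.86
tumbler_mid side [([441.0, 160.0], 0.72)]
tumbler_mid top [([473.0, 263.0], 0.91)]
tumbler_mid wrist []
    [ 0.4485 -0.4623  0.0519] rms px 0.13
water_mid side []
water_mid top [([170.0, 268.0], 0.69)]
water_mid wrist []
[ 0.13169277 -0.53398796  0.23126609] [-1.79997093e+02  5.66712392e-04  1.38527044e+01] 0.08533380723438204
```

View pics/side0.png

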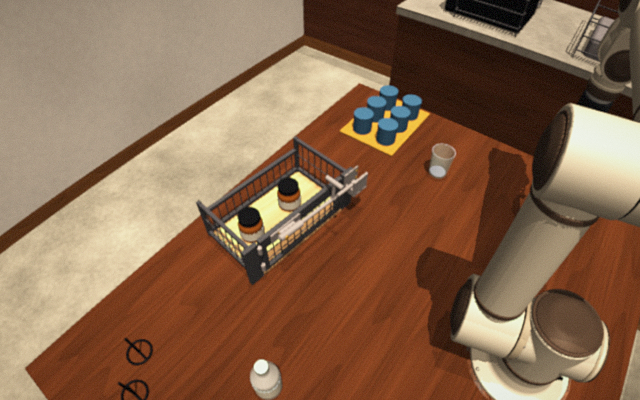

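View pics/top0.png

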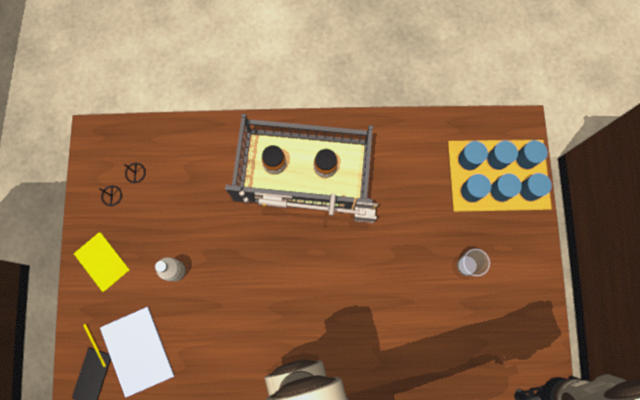

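Run:
```python
from h import *
# joint fit of cage yaw/place from the points; handle offset b
C={n:snap(n) for n in("side","top")}
M={"side":dict(hinge=(258,241),gate=(262,271),cage=(302,241),screw=(280,236),handle=(335,184),lip=(352,188)),
   "top":dict(hinge=(245,190),gate=(245,199),cage=(297,204),screw=(269,200),handle=(330,203),lip=(353,210),foot=(360,214))}
for n in C:
    for k,t in dict(hinge="gate_hinge",gate="gate",cage="cage",screw="barrel_screw",handle="handle",lip="keeper_lip",foot="nose_foot").items():
        m=finder.mark_of(n,t)
        if k in M[n]:
            b=[d["position"] for d in m if np.hypot(*(np.array(d["position"])-M[n][k]))<4]
            if b: M[n][k]=b[0]
# params: x,y,yaw,b ,ys(screw),yh hinge
def pts(p):
    x,y,yaw,b,ys,yh=p; R=Ro.from_euler('z',yaw).as_matrix(); o=np.array([x,y,0])
    loc=dict(cage=(0,0,0),hinge=(0,yh,.14),gate=(0,yh,.012),screw=(-.028,ys,.14),handle=(-.028,ys-.185+b,.19),foot=(-.028,ys-.273+b,.106),lip=(-.028,ys-.259,.117))
    return {k:o+R@np.array(v) for k,v in loc.items()}
def f(p):
    P=pts(p); return np.concatenate([proj(C[n],P[k])-M[n][k] for n in M for k in M[n]]+[[(p[3]-.0015)/.004,(p[5]-.15)/.003]])
r=least_squares(f,[.64,.03,-.2,.001,.1,.15],loss='soft_l1')
print(np.round(r.x,4),"yaw",np.degrees(r.x[2])); P=pts(r.x)
for k in P: print(k,np.round(P[k],4),[np.round(proj(C[n],P[k])-M[n][k],1).tolist() for n in M if k in M[n]])
o=[(C[n],np.array(M[n]["handle"])) for n in C]; print(tri(o).x)
```

```text
[ 6.409e-01  3.220e-02 -1.292e-01 -3.000e-04  9.200e-02  1.443e-01] yaw -7.4051526248112385
cage [0.6409 0.0322 0.    ] [[-1.0, -1.2], [1.6, 3.5]]
hinge [0.6595 0.1754 0.14  ] [[-1.4, 1.1], [-0.6, 0.8]]
gate [0.6595 0.1754 0.012 ] [[-3.0, -4.0], [4.3, 1.3]]
screw [0.625  0.1271 0.14  ] [[0.1, 0.1], [-7.8, 0.2]]
handle [ 0.6011 -0.0567  0.19  ] [[-1.4, 1.7], [0.0, -2.4]]
foot [ 0.5897 -0.144   0.106 ] [[1.4, 1.1]]
lip [ 0.5916 -0.1298  0.117 ] [[-0.3, -1.3], [2.8, 1.9]]
[ 0.59408405 -0.05547681  0.20129972]
```

Both views agree: the cage is closed, with the T-handle near side (335,184) / top (330,203). The tumbler is at top (473,263), and the bottle at (170,268) is well clear of the path. I'm moving above the handle.

```bash
python3 -m inch '[[[100,40,-25,-10,0,0,0],[100,40,-25,-10,0,0,0],[100,40,-25,-10,0,0,0],[100,40,-25,-10,0,0,0],[100,40,-25,-10,0,0,0],[100,40,-25,-10,0,0,0],[100,40,-25,0,0,0,0],[100,40,-25,0,0,0,0]]]'
python3 -m inch '[[[100,40,-25,0,0,0,0],[100,40,-25,0,0,0,0],[100,40,-25,0,0,0,0],[100,40,-25,0,0,0,0],[100,40,-25,0,0,0,0],[100,40,-25,0,0,0,10],[100,0,0,0,0,0,10],[100,0,0,0,0,0,0]]]'
python3 - <<'E'
from h import *
C={n:snap(n) for n in("side","top","wrist")}
save(C["wrist"],"w1.png")
for th in ["gate_hinge","barrel_screw","handle","nose_foot","keeper_lip"]:
    for n in C:
        m=finder.mark_of(n,th)
        print(th,n,[(np.round(d["position"],1).tolist(),round(d["conf"],2)) for d in m[:2]])
        if n=="wrist" and m: print("   on plane",onplane(C[n],m[0]["position"],dict(gate_hinge=.14,barrel_screw=.14,handle=.19,nose_foot=.106,keeper_lip=.117)[th]))
c=C["wrist"]; print("cam",-np.array(c["R"]).T@c["t"])
o=bot.get_obs(); print(o["time"],o["ee_pos"],o["tcp_rot"],o["q"])
E
```

```text
time: 3.45
ee_pos: [0.3954, -0.262, 0.2916]
tcp_rot: [180.0, -0.0, 13.8]
wrist_force: [0.7, -0.6, 0.5]
opening: 0.0852
grasp_force: 0.0
time: 4.45
ee_pos: [0.5916, -0.0616, 0.2909]
tcp_rot: [-179.9, 0.0, -5.9]
wrist_force: [-0.3, 0.1, -1.0]
opening: 0.0855
grasp_force: 0.0
gate_hinge side [([256.7, 246.2], 0.76), ([350.7, 187.4], 0.71)]
gate_hinge top [([240.0, 186.7], 0.7)]
gate_hinge wrist [([42.0, 141.7], 0.69)]
   on plane [0.65524094 0.17941127]
barrel_screw side []
barrel_screw top [([263.0, 199.7], 0.83)]
barrel_screw wrist [([116.4, 170.6], 0.67)]
   on plane [0.62226827 0.11997602]
handle side [([335.9, 182.3], 0.57)]
handle top []
handle wrist [([313.1, 186.7], 0.63)]
   on plane [ 0.60053711 -0.06294239]
nose_foot side [([351.3, 189.4], 0.76)]
nose_foot top []
nose_foot wrist [([391.4, 168.4], 0.56)]
   on plane [ 0.5903277  -0.14413096]
keeper_lip side [([346.0, 187.1], 0.65)]
keeper_lip top [([352.9, 206.6], 0.96)]
keeper_lip wrist [([381.7, 167.7], 0.75)]
   on plane [ 0.59448431 -0.13192569]
cam [ 0.66256925 -0.06932244  0.43382408]
5.35 [ 0.59140145 -0.0619416   0.29124017] [-1.79918368e+02  5.46177259e-03 -5.96262713e+00] [-6.01830923e+00  1.33905076e+01  2.63883464e+01  1.03003380e+02
  8.16270489e-02  1.79944318e+02]
```

View pics/w1.png

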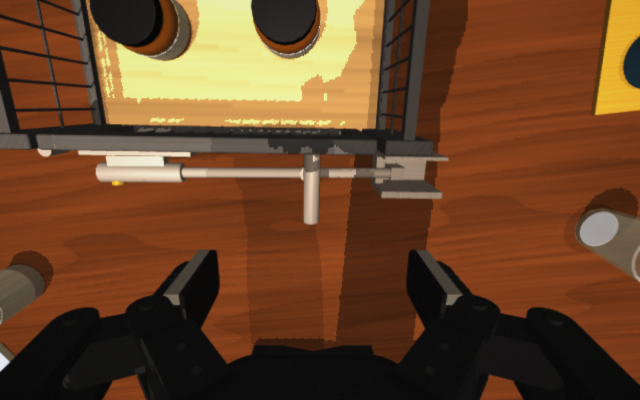

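The picture shows the T-bar spanning (312,155)–(310,222), the rod level along row 172, and the nose in the keeper near (385,172). Joint 6 sits at its 180° limit and the swing needs more of it, so I'll take the half-turn grasp instead.

```bash
python3 -m inch '[[[100,0,0,0,0,0,-10.5],[100,0,0,0,0,0,-10.5],[100,0,0,0,0,0,-10.5],[100,0,0,0,0,0,-10.5],[100,0,0,0,0,0,-10.5],[100,0,0,0,0,0,-10.5],[100,0,0,0,0,0,-10.5],[100,0,0,0,0,0,-10.5]]]' >/dev/null
python3 -m inch '[[[100,0,0,0,0,0,-10.5],[100,0,0,0,0,0,-10.5],[100,0,0,0,0,0,-10.5],[100,0,0,0,0,0,-10.5],[100,0,0,0,0,0,-10.5],[100,0,0,0,0,0,-10.5],[100,0,0,0,0,0,-10.5],[100,0,0,0,0,0,-10.5]]]'
python3 -m inch '[[[100,0,0,0,0,0,-10.5],[100,0,0,0,0,0,0]]]'
python3 - <<'E'
from h import *
c=snap("wrist"); save(c,"w2.png")
for th,z in dict(gate_hinge=.14,barrel_screw=.14,handle=.19,nose_foot=.106,keeper_lip=.117).items():
    for d in finder.mark_of("wrist",th)[:2]: print(th,np.round(d["position"],1),round(d["conf"],2),np.round(onplane(c,d["position"],z),4))
o=bot.get_obs(); print(o["time"],o["ee_pos"],o["tcp_rot"],o["q"])
print("handle guess proj",proj(c,[.6005,-.063,.19]))
E
```

```text
time: 7.35
ee_pos: [0.5914, -0.062, 0.2913]
tcp_rot: [179.9, -0.0, 162.4]
wrist_force: [1.1, 0.6, -0.6]
opening: 0.0851
grasp_force: 0.0
time: 7.6
ee_pos: [0.5914, -0.0619, 0.2913]
tcp_rot: [179.9, -0.0, 172.5]
wrist_force: [0.3, -0.2, -0.3]
opening: 0.0857
grasp_force: 0.0
gate_hinge [564.4 214.5] 0.96 [0.6562 0.1777]
barrel_screw [503.2 184.4] 0.64 [0.6179 0.1181]
handle [313.5 207.5] 0.92 [ 0.6011 -0.0614]
nose_foot [234.8 180.6] 0.75 [ 0.5881 -0.1431]
keeper_lip [247.5 185.1] 0.56 [ 0.5922 -0.1281]
keeper_lip [447.3 277.2] 0.24 [0.7256 0.0736]
7.9 [ 0.59139976 -0.06196536  0.29128017] [ 1.79916494e+02 -3.72620871e-03  1.72434033e+02] [-6.02153702e+00  1.33878658e+01  2.63897947e+01  1.03003403e+02
  8.35759402e-02  1.54443179e+00]
handle guess proj [311.40737251 207.05577277]
```

View pics/w2.png

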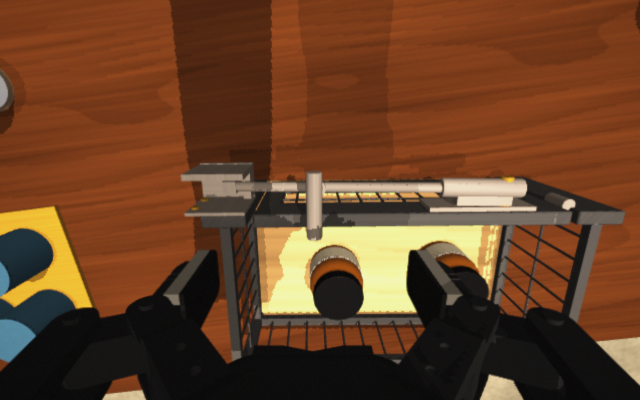

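From the opposite side the handle again comes out at (0.601,-0.062,0.19); here it spans (314,175)–(315,238). Now descending to pinch it.

```bash
python3 -m inch '[[[100,-9,1,30,0,0,0],[100,0,0,35,0,0,0],[100,0,0,35,0,0,0],[100,0,0,21,0,0,0],[60,0,0,0,0,0,0]]]' 60
python3 -m inch '[[[30,0,0,0,0,0,0],[0,0,0,0,0,0,0],[0,0,0,0,0,0,0],[0,0,0,0,0,0,0],[0,0,0,0,0,0,0],[0,0,0,0,0,0,0]]]' 60
```

```text
time: 8.52
ee_pos: [0.5996, -0.0619, 0.1687]
tcp_rot: [179.9, -0.2, 172.5]
wrist_force: [-0.5, 1.0, 0.3]
opening: 0.0701
grasp_force: 0.0
time: 9.28
ee_pos: [0.6006, -0.0621, 0.1705]
tcp_rot: [179.9, 0.0, 172.5]
wrist_force: [-0.4, -0.7, 2.8]
opening: 0.0111
grasp_force: 58.5
```

Run:
```python
from h import *
c=snap("wrist"); cv2.imwrite("pics/w3.png",cv2.cvtColor(cv2.resize(c["pixels"][130:330,180:460],None,fx=2.8,fy=2.8),cv2.COLOR_RGB2BGR))
o=bot.get_obs(); print(o["opening"],o["grasp_force"],o["wrist_force"])
```

```text
0.011038681805576914 58.51121200248599 [ 0.48123276 -1.45879833  3.22631821]
```

View pics/w3.png

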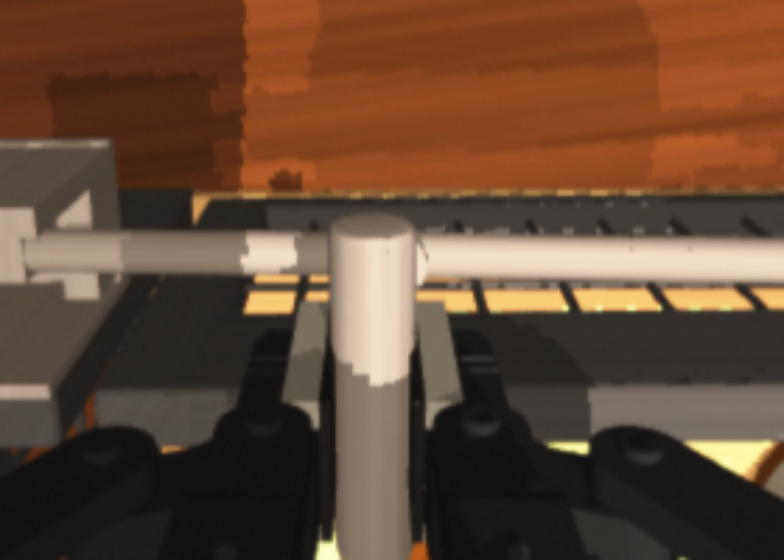

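Both pads straddle the middle of the cross-bar at (375,370). The grip is good, so I lift.

```bash
python3 -m inch '[[[0,0,0,-4,0,0,0],[0,0,0,-4,0,0,0],[0,0,0,-4,0,0,0],[0,0,0,0,0,0,0]]]' 60
python3 - <<'E'
from h import *
C=snap("wrist")
o=bot.get_obs(); print(o["ee_pos"],o["tcp_rot"],o["opening"],o["grasp_force"],o["wrist_force"])
for th in("nose_foot","keeper_lip","handle"): print(th,[(np.round(d["position"],1),round(d["conf"],2)) for d in finder.mark_of("wrist",th)[:2]])
E
```

```text
time: 9.82
ee_pos: [0.6005, -0.0621, 0.1824]
tcp_rot: [179.9, -0.0, 172.5]
wrist_force: [-0.2, -0.0, -3.7]
opening: 0.011
grasp_force: 58.4
[ 0.60042486 -0.06210502  0.18221447] [ 1.79939122e+02 -1.46849404e-02  1.72535160e+02] 0.011220693496217205 58.38093817234039 [ 0.32070624  0.36389982 -3.51166941]
nose_foot [(array([178.4, 211.8]), 0.95)]
keeper_lip [(array([212.3, 210.1]), 0.74)]
handle [(array([314. , 271.5]), 0.94), (array([491.4, 324. ]), 0.52)]
```

```bash
python3 -m inch '[[[0,0,7,0,0,0,0],[0,0,7,0,0,0,0],[0,0,7,0,0,0,0],[0,0,0,0,0,0,0]]]' 60
python3 - <<'E'
from h import *
o=bot.get_obs(); print(o["ee_pos"],o["opening"],o["grasp_force"],o["wrist_force"])
E
```

```text
time: 10.52
ee_pos: [0.6033, -0.0402, 0.1822]
tcp_rot: [179.9, -0.0, 172.6]
wrist_force: [-0.5, 0.9, -4.6]
opening: 0.0113
grasp_force: 58.3
[ 0.60326716 -0.04023015  0.1821739 ] 0.011279414851445157 58.30873131752014 [-0.51262426  0.89853485 -4.5689115 ]
```

```bash
python3 -m inch '[[[0,0,7,0,0,0,0],[0,0,7,0,0,0,0],[0,0,7,0.5,0,0,0],[0,0,7,0.5,0,0,0],[0,0,8,1,0,0,0],[0,0,0,0,0,0,0]]]' 60
python3 - <<'E'
from h import *
c=snap("wrist"); save(c,"w4.png")
o=bot.get_obs(); print(o["time"],o["ee_pos"],o["opening"],o["grasp_force"],o["wrist_force"])
for th,z in dict(gate_hinge=.14,barrel_screw=.14,handle=.2,nose_foot=.112,keeper_lip=.117).items():
    for d in finder.mark_of("wrist",th)[:1]: print(th,np.round(d["position"],1),round(d["conf"],2),np.round(onplane(c,d["position"],z),4))
E
```

```text
time: 11.28
ee_pos: [0.6079, -0.0046, 0.1802]
tcp_rot: [179.9, -0.0, 172.6]
wrist_force: [-0.3, 1.5, -5.2]
opening: 0.011
grasp_force: 58.5
11.325 [ 0.60789303 -0.00484354  0.18018957] 0.011092329345678135 58.47099781036377 [ 0.2303981   1.69881016 -4.83788977]
gate_hinge [610.  258.5] 0.57 [0.655 0.179]
barrel_screw [517.2 219.7] 0.8 [0.6213 0.1203]
handle [309.  268.1] 0.9 [ 0.605  -0.0049]
nose_foot [185.3 208.7] 0.69 [ 0.5962 -0.0912]
keeper_lip [128.4 210.8] 0.95 [ 0.5914 -0.1274]
```

View pics/w4.png

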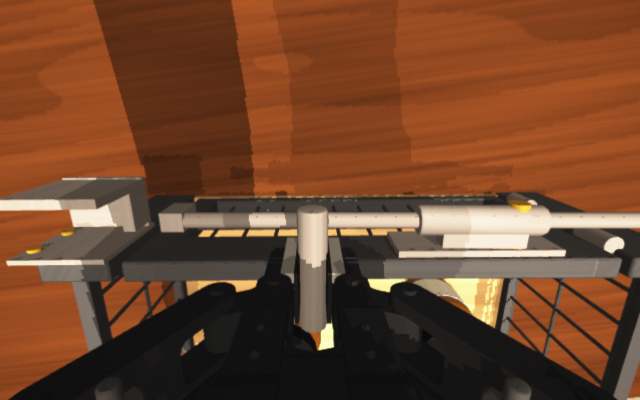

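The nose block at (172,218) is about 35 mm clear of the keeper at (120,215) on the hinge side. The bolt is drawn about 57 mm, so I start the swing.

```bash
python3 -m inch '[[[0,9.8,1.5,0,0,0,3],[0,9.8,1.5,0,0,0,3],[0,9.8,1.5,0,0,0,3],[0,0,0,0,0,0,0]]]' 60
```

```text
time: 12.08
ee_pos: [0.5798, 0.0041, 0.1808]
tcp_rot: [179.9, 0.0, 163.5]
wrist_force: [2.2, -0.2, -4.4]
opening: 0.0108
grasp_force: 58.5
```

```bash
python3 -m inch '[[[0,9.8,1.5,0,0,0,3],[0,9.8,1.5,0,0,0,3],[0,9.8,1.5,0,0,0,3],[0,9.8,1.5,0,0,0,3],[0,9.8,1.5,0,0,0,3],[0,9.8,1.5,0,0,0,3],[0,9.8,1.5,0,0,0,3],[0,0,0,0,0,0,0]]]' 60
python3 - <<'E'
from h import *
C={n:snap(n) for n in("wrist","top")}; save(C["wrist"],"w5.png"); save(C["top"],"t5.png")
o=bot.get_obs(); print(o["time"],o["ee_pos"],o["tcp_rot"],o["opening"],o["grasp_force"],o["wrist_force"])
c=C["wrist"];Q={}
for th,z in dict(gate_hinge=.14,barrel_screw=.14,handle=.2,nose_foot=.112,keeper_lip=.117).items():
    for d in finder.mark_of("wrist",th)[:1]: Q[th]=onplane(c,d["position"],z);print(th,np.round(d["position"],1),round(d["conf"],2),np.round(Q[th],4))
H=np.array([.6555,.178]); p=o["ee_pos"][:2]-H; p0=np.array([.6079,-.0048])-H
print("swing deg",np.degrees(np.arctan2(*p0[::-1])-np.arctan2(*p[::-1])),"radii",np.hypot(*p0),np.hypot(*p))
E
```

```text
time: 13.08
ee_pos: [0.523, 0.0429, 0.1807]
tcp_rot: [179.9, 0.0, 142.6]
wrist_force: [1.6, -0.8, -3.9]
opening: 0.0108
grasp_force: 58.6
13.175 [0.52322144 0.04265483 0.18060442] [1.79923472e+02 1.91886057e-03 1.42634628e+02] 0.01087448833699403 58.70590388774872 [ 0.79716375 -1.78969985 -3.09922852]
gate_hinge [609.  258.7] 0.67 [0.6555 0.1785]
barrel_screw [514.4 220.1] 0.81 [0.5963 0.1435]
handle [311.8 272.7] 0.56 [0.5228 0.044 ]
nose_foot [183.8 213.4] 0.65 [ 0.4713 -0.0295]
keeper_lip [185.1 214.2] 0.51 [ 0.4722 -0.0264]
swing deg 29.748142676468806 radii 0.18889573843790122 0.18925098260047551
```

View pics/w5.png

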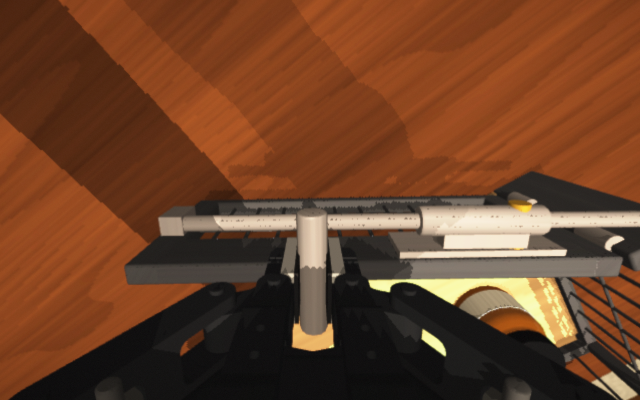

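View pics/t5.png

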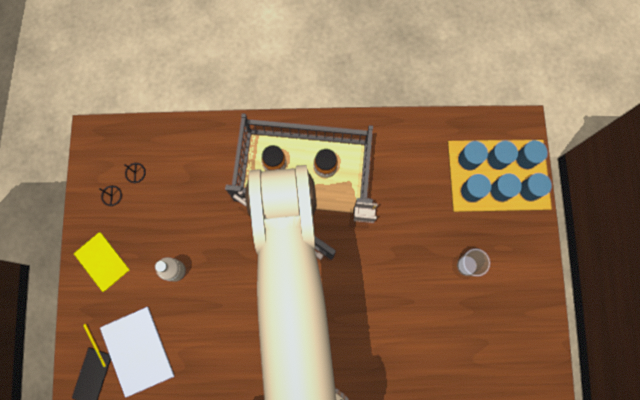

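The gate is about 30° open and the bolt is still drawn about 60 mm, with the nose at (172,220) in the wrist view. The jars, tumbler and bottle haven't moved. I let it settle, then hand in.

```bash
python3 -m inch '[[[0,0,0,0,0,0,0],[0,0,0,0,0,0,0],[0,0,0,0,0,0,0],[0,0,0,0,0,0,0]]]' 60 && python3 -c "
from workcell import bot
print(bot.job_done())"
```

```text
time: 13.92
ee_pos: [0.5227, 0.043, 0.1804]
tcp_rot: [179.9, -0.0, 142.5]
wrist_force: [1.1, -2.2, -3.2]
opening: 0.0108
grasp_force: 58.6
the job is handed in; nothing more can be done
None
```

I lifted the bolt clear of the lip, drew it about 60 mm and swung the gate about 30° open; the gripper was still holding it by the T-handle when I handed the job in at 13.9 s, with the jars, tumbler and bottle where they stood (no verdict was returned).

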